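# Load the sample plate and bring the carriage to the photo mark

### The job

First fit the white sample plate into the carriage of the photo slide: tuck one of its long edges under the dark retaining lip and lower the opposite edge until the plate lies flat on the pocket floor. Then slide the loaded carriage along its rails until the pointed tooth on its side stands directly opposite the pointed blade of the clamp on the base, and let go. Leave the other things on the bench where they are.

Things in the scene. Friction and masses are not known exactly. Their poses are not given: they have to be found in the camera images.
- plate_centre (a point): Loose white sample plate, 90 (its x) x 120 (its y) x 6 mm, 0.2 to 0.3 kg, lying flat. Point: its middle, 3 mm above its underside; z up. A grey grip rib stands on its middle; four dark stones, up to 26 mm across and 24 mm high, are fixed near its short ends (centres 43 to 46 mm from the middle along y). Either 120 mm edge may go under the lip.
- rib (a point): Middle of the plate's grip rib, for grasping: 16 mm wide (x), 60 mm long (y), 30 mm high, reaching from 6 to 36 mm above the plate's underside. Point: half-way up, 18 mm above plate_centre. Axes as plate_centre. Beside the rib the board is bare over |y| < 25 mm.
- pocket (a point): Middle of the carriage's pocket floor, 50 mm above the table. x across the rails, away from the robot; y along the rails; z up. Pocket 96 (x) x 128 mm (y). Walls 8 mm high (8 thick) at +x, +y and -y; lip at -x. The lip leaves 82 mm open, less than the plate's 90: the plate goes in only tilted about 0.25 rad, low edge pushed under the lip, then the far edge is lowered.
- lip_edge (a point): Middle of the free edge of the dark retaining lip, at its underside: 34 mm from the pocket's middle towards the robot (-x), 13 mm above the pocket floor. The lip is 4 mm thick, runs the whole 144 mm along y and overhangs the pocket by 14 mm, up to the wall at x = -48 mm. Moves with the carriage; axes as pocket.
- end_plus (a point): Middle of the carriage's outer end face on the +y side (72 mm from the pocket's middle), for pushing it towards -y. The flat upright face is 112 mm wide (x), from 26 to 58 mm above the table; this point is at 42 mm. The rails and fixed base under it reach 28 mm. Axes as pocket.
- end_minus (a point): The same on the -y side, for pushing the carriage towards +y.
- tooth (a point): Tip of the pointed tooth on the middle of the carriage's far (+x) side, 72 mm from the pocket's middle, at its y = 0. Moves with the carriage. Axes as pocket.
- pointer_tip (a point): Tip of the pointed steel blade, 18 mm wide, on the pointer: a fixed black clamp 24 x 34 x 46 mm with a knob on top, on the base beyond the rails, blade towards the carriage. Mark reached: tooth and blade tip to tip, same place along y (4 mm gap across). A second such clamp without a blade stands elsewhere on the base and means nothing.
- carriage (a joint): Position of the carriage along the rails in m, growing towards +y of the pocket's axes; 0 in mid-travel, ends at -0.13 and +0.13. Dry friction of about 3.5 N, no spring: it stays where it is left.
- mouse: Bystander: black computer mouse, about 100 x 60 x 36 mm, origin centre of underside; may lie beside the plate
- drive: Bystander: flat aluminium portable drive, 75 x 115 x 16 mm, origin centre of underside
- marker: Bystander: black marker pen, 140 mm long, 18 mm high, along its y; origin centre of underside
Mind the look-alikes: they are no part of the job. What is shaped like the part that bears plate_centre but red or yellow is not meant.

How it is judged:
On the way, in this order (a step that is already met when the one before it is completed fails the run):
1. the plate lies in the carriage's pocket, one long edge under the lip, flat on the floor (z of plate_centre in the frame of pocket between 0 and 0.0055 m and x of plate_centre in the frame of pocket between -0.006 and 0.006 m and y of plate_centre in the frame of pocket between -0.007 and 0.007 m and angle between plate_centre's own z axis and vertical below 0.04 rad and angle between the x axis of plate_centre and the x axis of pocket, either way round below 0.12 rad), for 0.2 s.
2. the carriage, with the plate still in place, stands with its tooth opposite the pointer (all of step 1 and y of pointer_tip in the frame of tooth between -0.005 and 0.005 m), for 0.2 s.
At the end, for the whole second after the job is handed in: Plate at rest flat in the pocket, one long edge under the lip (middle within 6 mm across and 7 mm along of the pocket's, 0 to 5.5 mm above its floor, tilt under 0.04 rad, squared within 0.12 rad); carriage at rest, tooth within 5 mm of the pointer tip along the rails (all of step 2 and linear speed of plate below 0.02 m/s and velocity of joint carriage between -0.01 and 0.01 m/s); the robot touches nothing.
It fails at once if a bystander is moved more than 30 mm (distance of any of mouse, drive, marker from where it was at the start of the episode above 0.03 m).
It also fails if it takes over 64 s, if anything falls off the work surface, if the arm or the gripper's body presses on something with over 40 N, if the wrist force passes 120 N, or if a joint passes its speed limit or range.

### The arm

A 6-joint arm with a two-finger parallel gripper is mounted at the origin on the work surface. World frame = base frame: x ahead of the robot, y to its left, z up, the work surface at z = 0. Lengths are in m, angles in rad, forces in N, time in s.
With the tool pointing down it reaches from about 0.25 to 0.775 m from the base axis. Payload 4 kg.
Tool frame: the origin (TCP) lies at the centre of the arm's flange, where the gripper is bolted on; the fingertips stand 199 mm ahead of it and the grasp point (between the pads) lies 180 mm ahead of it (robot.tcp_to_tips is the distance from the TCP to the fingertips, in m); z points along the fingers, y is the line along which they close (so a half turn about z gives the same grasp; the last joint's range is limited). The gripper opens to 94 mm and grips with 3 to 60 N. Pads are 16 mm wide; open, the fingers measure 119 mm over their backs; the gripper's body (75 mm by 177 mm) begins 78 mm behind the grasp point.
Start: joints at [1.039, 0.087, 1.371, -0, 1.684, -0.103], TCP at [0.229, 0.5, 0.405] pointing down, gripper open.
Joint ranges: [-3.1, 3.1], [-0.76, 2.03], [0.27, 2.55], [-1.08, 4.22], [0.17, 2.65], [-2.57, 2.57]. Speed limits (rad/s): [2.79, 2.79, 3.14, 3.14, 3.14, 3.14].

### API

Orientations are given as [roll, pitch, yaw] about the fixed x, y, z axes, in that order (R = Rz(yaw) Ry(pitch) Rx(roll)).
In Python, from bench import telemetry, snapshot, ticket, robot gives the robot as it stands.
- The arm moves only by the tool apply_moves, never from a script. Its argument "moves" is a list that holds one entry, the list of rows, each a list of 5 numbers: the shift along the tool's x, y, z in units of 50 mm (1.0 is 50 mm), then the turn about the tool's z in units of 10 degrees (1.0 is 10 degrees), then the closure, from 0 (fully open) to 1 (shut). A call has 1 to 10 rows; each row is the pose to reach, as a shift and turn from the pose commanded when the call began, along the tool's axes at that moment; what a row does not reach only later rows make up. A row lasts 1/8 s, in which the tool goes at most 62.5 mm and 10.7 degrees, less where a joint would pass 70% of its speed; a pose out of reach is approached as far as the arm can. A call with a gripper value outside its range is refused whole. The fingers move at their own pace and stop on an object; the grip force is fixed at half the most. Time passes only in rows, so rows that repeat a pose let the fingers close. It gives the time, the measured TCP pose, the force, the opening and the grip force at its end, in the units of the state.
- telemetry.get_obs(): the state, without advancing time (a new reading comes with each control period).
- snapshot(name): name is "side" or "top" or "wrist"; returns a dict with "image" (384x512x3 uint8, red, green, blue), "fovy" (degrees; the focal length in pixels is half the picture's height over the tangent of half this angle, whatever the lens; pixels are square), "cx", "cy" (the principal point, pixels), "R" (3x3) and "t" (3): a world point X has camera coordinates R X + t. Camera axes: x right, y down, z forward; pixel columns grow to the right and rows downward; lengths in m; the calibration is good to about 2 mm. The wrist camera is an equidistant fisheye: a pixel r from the principal point sees the ray r / f radians off the axis. A picture is of the moment at which its call begins. There is no depth.
- ticket.close_job(): hands the job in; it is judged then, once.
The state is a dict: "time": time; "joint_positions": joint angles; "qvel": joint speeds; "joint_torque": joint torques, N m; "tool_pos": TCP position; "ee_rot": TCP orientation; "wrist_force": force on the tool from outside, world axes, zero at the start; "wrist_torque": the same for the moment, N m; "width": finger opening in m; "finger_force": force on a finger pad.
Only numpy, scipy, OpenCV 4.12 (cv2) and the standard library are available. Lean on these libraries where they do the work, as an engineer would, in place of code of your own. Each camera call takes 0.05 s, during which the arm holds its last target. There are 200 camera calls.

## Working session

There is one attempt and no reset: what is moved stays moved. The work goes in short steps, Python scripts to look and compute and a tool call to move; the robot and the scene stay as the last step left them, time stands still between calls to the robot, and variables do not carry over. Pictures are saved under pics/ and viewed, at most 10 in all, crops included, and the job is handed in when it is done.

Besides the shell and the picture viewer there is one more tool, called after "Call:" by a JSON object that holds its "name" and its "arguments", one argument or row to a line. apply_moves: Moves the arm, as the interface text tells. Its arguments: {"type":"object","properties":{"moves":{"type":"array","items":{"type":"array","items":{"type":"array","items":{"type":"number"}}}}},"required":["moves"]}

```bash
ls; mkdir -p pics
cat > h.py <<'E'
import numpy as np, cv2
from bench import telemetry, snapshot, ticket, robot
def snap(n,f):
    s=snapshot(n); cv2.imwrite('pics/'+f,s['image'][:,:,::-1]); 
    np.save('pics/'+f+'.npy',{k:s[k] for k in s},allow_pickle=True); return s
def load(f): return np.load('pics/'+f+'.npy',allow_pickle=True).item()
def ray(s,u,v):
    f=s['image'].shape[0]/2/np.tan(np.radians(s['fovy'])/2)
    d=np.array([u-s['cx'],v-s['cy']],float)
    if s.get('fish'):
        r=np.hypot(*d);a=r/f;c=np.r_[d/max(r,1e-9)*np.sin(a),np.cos(a)]
    else: c=np.r_[d/f,1]
    R=np.array(s['R']);t=np.array(s['t']);return -R.T@t,R.T@c
def onz(s,u,v,z):
    o,d=ray(s,u,v);return o+d*(z-o[2])/d[2]
def proj(s,X):
    f=s['image'].shape[0]/2/np.tan(np.radians(s['fovy'])/2)
    c=np.array(s['R'])@np.array(X)+np.array(s['t'])
    if s.get('fish'):
        r=np.hypot(c[0],c[1]);a=np.arctan2(r,c[2]);q=c[:2]/r*a*f
    else:q=c[:2]/c[2]*f
    return q+[s['cx'],s['cy']]
E
python3 - <<'E'
from h import *
a=snap('top','top0.png');b=snap('side','side0.png')
o=telemetry.get_obs();print({k:np.round(v,3) for k,v in o.items()})
for s in (a,b): print(s['fovy'],s['cx'],s['cy'],np.round(s['R'],3),np.round(s['t'],3))
E
```

```text
pics
{'time': np.float64(0.1), 'joint_positions': array([ 1.039,  0.088,  1.372,  0.   ,  1.684, -0.103]), 'qvel': array([-0.001,  0.   , -0.004, -0.   , -0.   , -0.003]), 'joint_torque': array([ 2.0000e-03, -3.4125e+01, -3.0330e+01,  7.2000e-02,  3.0000e-02,
       -0.0000e+00]), 'tool_pos': array([0.229, 0.5  , 0.404]), 'ee_rot': array([-3.14 , -0.   ,  2.713]), 'wrist_force': array([ 0.198, -0.421,  0.1  ]), 'wrist_torque': array([ 0.072, -0.039, -0.02 ]), 'finger_force': np.float64(0.0), 'width': np.float64(0.094)}
42.50154284164324 256.62725312392325 199.2940869790458 [[ 0.026 -1.    -0.016]
 [-0.992 -0.024 -0.121]
 [ 0.121  0.019 -0.993]] [-0.024  0.49   1.766]
53.671381460077136 250.92143757875016 197.56999893793525 [[ 0.996 -0.085 -0.013]
 [-0.069 -0.689 -0.722]
 [ 0.052  0.72  -0.692]] [-0.481  0.057  1.045]
```

View pics/top0.png

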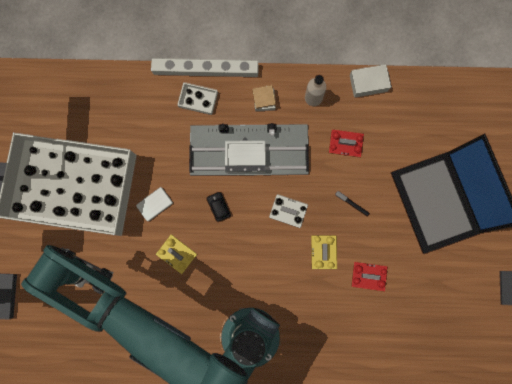

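View pics/side0.png

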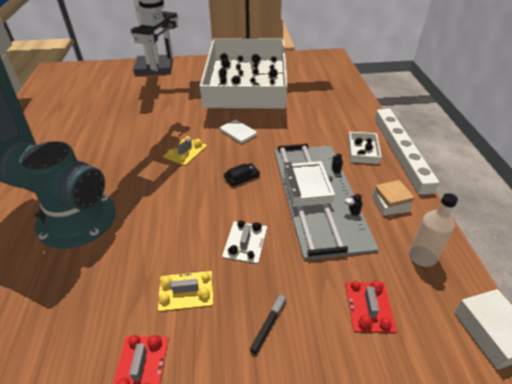

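Possible targets in the top view: the white plate with a grey rib and dark stones at (289,211). Look-alikes are yellow (177,253) and (324,252), red (347,143) and (369,276), the small white tray with stones at (198,98), the stone box at (70,185), and a white card at (154,205). I choose (289,211) and check it in one crop together with the carriage.

Run:
```python
from h import *
a=load('top0.png');b=load('side0.png')
A=cv2.resize(a['image'][110:240,180:340],None,fx=4.5,fy=4.5,interpolation=cv2.INTER_CUBIC)[:,:,::-1]
cv2.imwrite('pics/crop0.png',A)
for n,u,v,z in [('plate',289,211,.036),('pocket',246,153,.05),('base corner',190,127,.02),('base c2',307,125,.02),('base',190,175,.02),('base',308,175,.02),('clampL',224,128,.05),('clampR',272,130,.05),('mouse',218,206,.03)]:
    print(n,np.round(onz(a,u,v,z),3))
```

```text
plate [ 0.45  -0.13   0.036]
pocket [0.657 0.031 0.05 ]
base corner [0.757 0.244 0.02 ]
base c2 [ 0.774 -0.191  0.02 ]
base [0.576 0.237 0.02 ]
base [ 0.586 -0.198  0.02 ]
clampL [0.748 0.114 0.05 ]
clampR [ 0.745 -0.062  0.05 ]
mouse [0.463 0.128 0.03 ]
```

View pics/crop0.png

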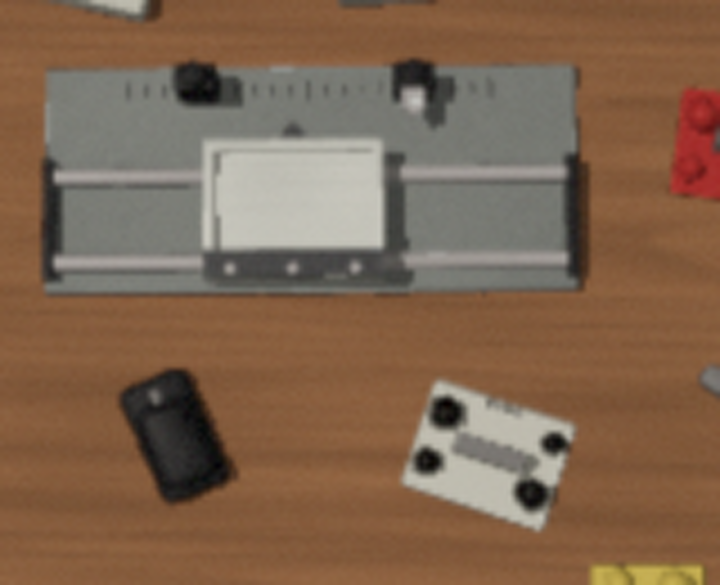

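The crop confirms it. The white plate at top-view (289,211) has a grey rib and four dark stones, with its long axis running about 16° off y. The carriage pocket is at (246,153), with the dark lip on the robot side. The tooth is at about (245,139). The bladed clamp is the right one at (272,130), and the left one at (224,128) has no blade. So the carriage must go about 0.09 m towards -y. I'll go above the plate first.

Call:
{"name": "apply_moves", "arguments": {
  "moves": [
    [[-9.25,-9.6,0,8.1,0],[-9.25,-9.6,0,8.1,0],[-9.25,-9.6,0,8.1,0],[-9.25,-9.6,0,8.1,0],[-9.25,-9.6,0,8.1,0],[-9.25,-9.6,0,8.1,0],[-9.25,-9.6,0,8.1,0],[-9.25,-9.6,0,8.1,0],[-9.25,-9.6,0,8.1,0],[-9.25,-9.6,0,8.1,0]]
  ]
}}

```text
time: 1.35
tool_pos: [0.436, -0.0915, 0.4044]
ee_rot: [3.142, -0.001, 1.299]
wrist_force: [1.5, 0.8, 1.0]
width: 0.0941
finger_force: 0.0
```

Run:
```python
from h import *
w=snap('wrist','w1.png');o=telemetry.get_obs()
print(w['fovy'],w['cx'],w['cy'],np.round(w['R'],3),np.round(-np.array(w['R']).T@w['t'],3),o['tool_pos'],o['ee_rot'],o['time'])
```

```text
65.70646984690485 254.99563111702884 191.77585941783357 [[ 0.963 -0.268 -0.001]
 [-0.259 -0.931  0.258]
 [-0.07  -0.249 -0.966]] [ 0.456 -0.02   0.383] [ 0.43756025 -0.09736661  0.40348217] [3.14021346 0.00591372 1.29127406] 1.4
```

View pics/w1.png

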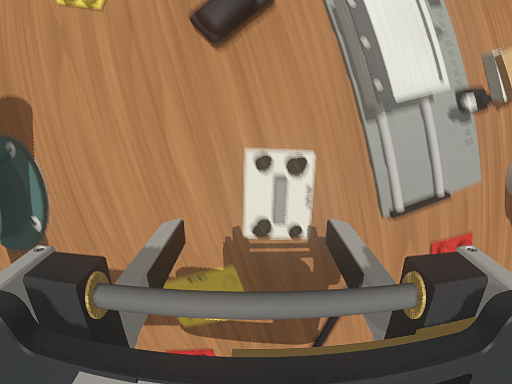

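```bash
cat >> h.py <<'E'
def plate(s,roi,z=.006,zr=.036):
    u0,v0,u1,v1=roi;im=s['image'][v0:v1,u0:u1].astype(int);mx=im.max(2);mn=im.min(2)
    m=((mn>165)&(mx-mn<45)).astype(np.uint8)
    m=cv2.morphologyEx(m,cv2.MORPH_OPEN,np.ones((3,3),np.uint8))
    cs,_=cv2.findContours(m,cv2.RETR_EXTERNAL,cv2.CHAIN_APPROX_NONE);c=max(cs,key=cv2.contourArea)[:,0]
    P=np.array([onz(s,u+u0,v+v0,z)[:2] for u,v in c]);r=cv2.minAreaRect((P*1000).astype(np.float32))
    print('plate rect mm',np.round(r[0],1),np.round(r[1],1),round(r[2],1))
    # rib: grey inside hull
    h=np.zeros(m.shape,np.uint8);cv2.fillConvexPoly(h,cv2.convexHull(c.astype(np.int32)),1);h=cv2.erode(h,np.ones((5,5),np.uint8))
    g=((mn>75)&(mx<165)&(mx-mn<25)&(h>0)).astype(np.uint8);g=cv2.morphologyEx(g,cv2.MORPH_OPEN,np.ones((3,3),np.uint8))
    cs,_=cv2.findContours(g,cv2.RETR_EXTERNAL,cv2.CHAIN_APPROX_NONE);c=max(cs,key=cv2.contourArea)[:,0]
    P=np.array([onz(s,u+u0,v+v0,zr)[:2] for u,v in c]);r2=cv2.minAreaRect((P*1000).astype(np.float32))
    print('rib rect mm',np.round(r2[0],1),np.round(r2[1],1),round(r2[2],1),np.round(c.mean(0)+[u0,v0]))
    return r,r2
E
python3 - <<'E'
from h import *
s=snap('wrist','w1b.png');s['fish']=1;plate(s,(225,120,335,260))
o=telemetry.get_obs();print(o['tool_pos'],o['ee_rot'])
E
```

```text
plate rect mm [ 455.7 -125.5] [118.7  89.4] 72.9
rib rect mm [ 455.6 -123.4] [62.9 16.6] 73.1 [275. 191.]
[ 0.43677696 -0.09420416  0.40336118] [-3.13992175e+00  1.88591889e-03  1.29101851e+00]
```

Call:
{"name": "apply_moves", "arguments": {
  "moves": [
    [[-0.48,0.53,1.0,0.15,0.3],[-0.48,0.53,2.0,0.15,0.3],[-0.48,0.53,2.6,0.15,0.3],[-0.48,0.53,2.8,0.15,0.3],[-0.48,0.53,2.8,0.15,0.3],[-0.48,0.53,2.8,0.15,0.3]]
  ]
}}

```text
time: 2.2
tool_pos: [0.4557, -0.1196, 0.2665]
ee_rot: [3.138, 0.0, 1.273]
wrist_force: [0.2, -0.1, 1.0]
width: 0.0657
finger_force: 0.0
```

Run:
```python
from h import *
s=snap('wrist','w2.png');s['fish']=1
o=telemetry.get_obs();print(o['tool_pos'],o['ee_rot'],o['width'])
x=np.round([proj(s,p) for p in [(.4557,-.1245,.036)]]);print(x)
u,v=x[0].astype(int);plate(s,(u-130,v-130,u+130,v+130))
```

```text
[ 0.45566239 -0.11965639  0.26660591] [3.13791379e+00 1.78794583e-04 1.27324400e+00] 0.06567539949803423
[[256. 222.]]
plate rect mm [ 459.4 -115.6] [96.5 89.2] 73.0
rib rect mm [ 459.2 -119.6] [55.5 17. ] 72.7 [258. 213.]
```

Call:
{"name": "apply_moves", "arguments": {
  "moves": [
    [[-0.1,0.04,0.6,0,0.3],[-0.1,0.04,1.09,0,0.3],[-0.1,0.04,1.09,0,0.3],[-0.1,0.04,1.09,0,1],[-0.1,0.04,1.09,0,1],[-0.1,0.04,1.09,0,1],[-0.1,0.04,1.09,0,1],[-0.1,0.04,1.09,0,1]]
  ]
}}

```text
time: 3.25
tool_pos: [0.4555, -0.125, 0.2103]
ee_rot: [3.141, -0.0, 1.273]
wrist_force: [-0.7, -0.5, -0.5]
width: 0.0196
finger_force: 0.0
```

Call:
{"name": "apply_moves", "arguments": {
  "moves": [
    [[0,0,0,0,1],[0,0,0,0,1],[0,0,-1,0,1],[0,0,-2,0,1],[0.3,1,-3,-0.9,1],[0.7,2,-3,-1.8,1],[1.06,3.1,-3,-1.8,1],[1.06,3.1,-3,-1.8,1],[1.06,3.1,-3,-1.8,1],[1.06,3.1,-3,-1.8,1]]
  ]
}}

```text
time: 4.5
tool_pos: [0.6181, -0.1199, 0.3608]
ee_rot: [3.141, 0.0, 1.587]
wrist_force: [-0.4, -0.0, -2.0]
width: 0.016
finger_force: 30.0
```

Run:
```python
from h import *
s=snap('wrist','w3.png')
o=telemetry.get_obs();print(o['tool_pos'],o['ee_rot'],o['width'],o['finger_force'],o['wrist_force'])
cv2.imwrite('pics/w3b.png',cv2.resize(s['image'],(800,600),interpolation=cv2.INTER_CUBIC)[:,:,::-1])
```

```text
[ 0.61801772 -0.11990353  0.36122735] [3.14055476e+00 3.44359627e-04 1.58652067e+00] 0.016155499117866647 29.999543130397797 [ 0.05479991  0.74860182 -1.87360478]
```

View pics/w3b.png

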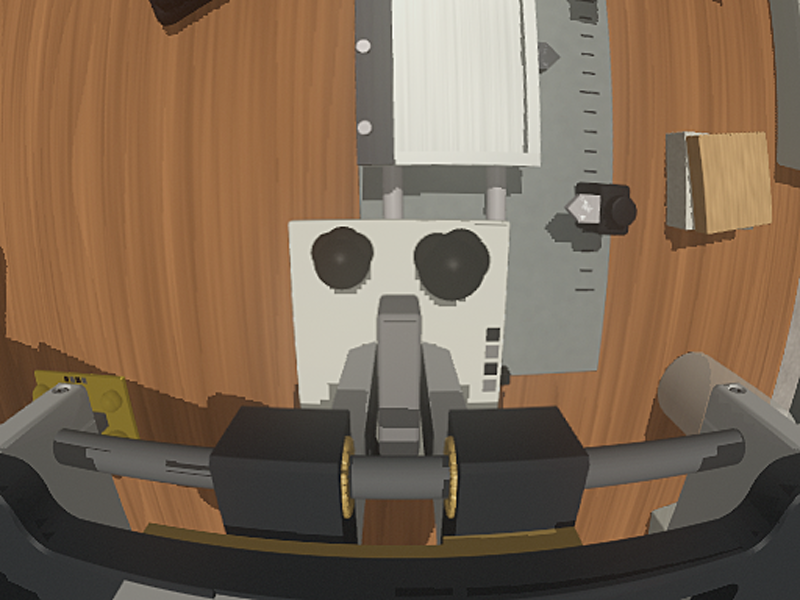

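The wrist picture, in 800x600 pixels, shows the plate held level, its +y edge from (289,222) to (509,222). The carriage's -y end runs from (356,164) to (540,165), and the lip edge goes from (395,163) to (390,0). The tooth tip is at (558,57) and the blade tip at (567,208).

Run:
```python
from h import *
s=load('w3.png');s['fish']=1
def P(U,V,z): return np.round(onz(s,(U+.5)*.64-.5,(V+.5)*.64-.5,z)*1000,1)[:2]
pz=.3612-.2043
for n,a in dict(plateL=(289,222,pz),plateR=(509,222,pz),plateRlow=(499,402,pz),plateLlow=(300,402,pz),ribL=(380,296,pz+.03),ribR=(417,296,pz+.03),wallR=(540,165,.058),lipOut=(356,164,.067),lipIn=(395,163,.067),lipIn2=(390,0,.067),lipOut2=(357,0,.067),innerR=(526,153,.058),innerR2=(522,0,.058),wallR2=(538,0,.058),tooth=(558,57,.05),toothlo=(558,57,.04),ptr=(567,208,.05),ptr58=(567,208,.058)).items(): print(n,P(*a))
# top view cross-check of the carriage tooth & top
```

```text
plateL [573.2 -62.7]
plateR [661.2 -61.2]
plateRlow [ 663.2 -140.8]
plateLlow [ 574.3 -142.2]
ribL [611.1 -84.9]
ribR [623.7 -84.7]
wallR [703.6 -33.3]
lipOut [591.9 -37.1]
lipIn [614.5 -36.4]
lipIn2 [609.8  64.6]
lipOut2 [590.3  64.8]
innerR [694.3 -26.4]
innerR2 [691.7  74.3]
wallR2 [702.3  75.8]
tooth [717.5  40. ]
toothlo [721.  43.]
ptr [726.  -59.4]
ptr58 [723. -59.]
```

Call:
{"name": "apply_moves", "arguments": {
  "moves": [
    [[0.5,0.6,-1.2,0,1],[0.5,0.6,-1.2,0,1],[0.5,0.6,-1.2,0,1],[0.5,0.6,-1.2,0,1]]
  ]
}}

```text
time: 5.05
tool_pos: [0.6481, -0.0949, 0.4191]
ee_rot: [-3.14, -0.0, 1.586]
wrist_force: [-0.0, -0.1, -2.4]
width: 0.0159
finger_force: 30.0
```

Run:
```python
from h import *
s=snap('wrist','w4.png')
o=telemetry.get_obs();print(o['tool_pos'],o['ee_rot'],o['width'],o['finger_force'],o['wrist_force'])
cv2.imwrite('pics/w4b.png',cv2.resize(s['image'][0:200,130:400],None,fx=2.96,fy=2.96,interpolation=cv2.INTER_CUBIC)[:,:,::-1])
```

```text
[ 0.64822779 -0.09499825  0.41867695] [-3.13893050e+00 -3.19830733e-04  1.58613806e+00] 0.016082453088187572 29.999480545520782 [ 0.03606082 -0.43331715 -1.83105811]
```

View pics/w4b.png

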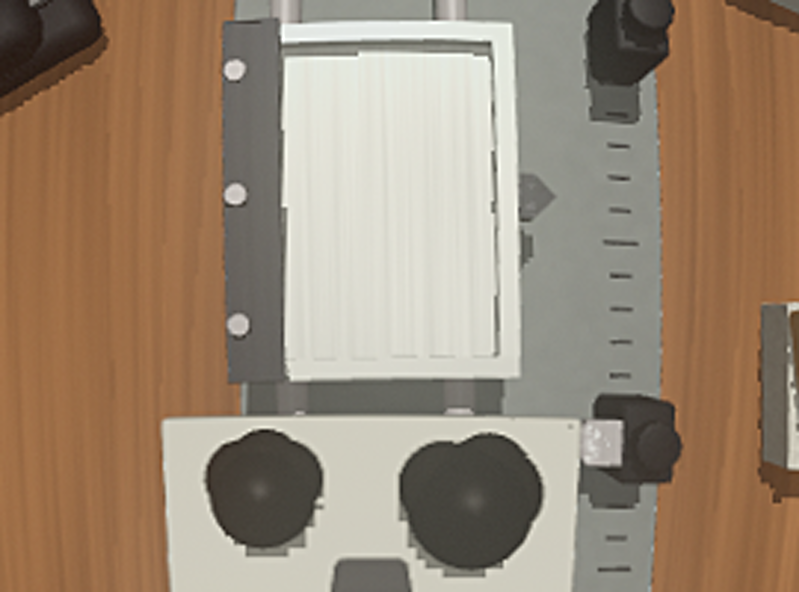

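The crop shows the whole carriage: lip corners (222,22), (229,383), (277,20) and (289,380), and +x wall corners (512,25) and (521,376). The tooth tip is at (555,195). The held plate's +y edge runs from (163,420) to (582,418).

Run:
```python
from h import *
s=load('w4.png');s['fish']=1
def P(U,V,z): return np.round(onz(s,(U+.5)/2.96-.5+130,(V+.5)/2.96-.5,z)*1000,1)[:2]
pz=.4187-.2043
for n,a in dict(plateL=(163,420,pz),plateR=(582,418,pz),lip1=(222,22,.067),lip2=(229,383,.067),lipi1=(277,20,.067),lipi2=(289,380,.067),w1=(512,25,.058),w2=(521,376,.058),in1=(492,44,.058),in2=(498,357,.058),tooth=(555,195,.05),baseR1=(662,130,.02),baseR2=(653,590,.02)).items(): print(n,P(*a))
```

```text
plateL [602.6 -37.6]
plateR [691.5 -35.7]
lip1 [587.4 105.2]
lip2 [592.8 -37.4]
lipi1 [608.5 105.1]
lipi2 [615.6 -36.3]
w1 [698.9 108.7]
w2 [704.3 -33.2]
in1 [691.   99.8]
in2 [695.1 -26.2]
tooth [717.6  40.1]
baseR1 [772.1  80. ]
baseR2 [ 778.3 -129.5]
```

Call:
{"name": "apply_moves", "arguments": {
  "moves": [
    [[1.3,0.3,0,-0.1,1],[2.66,0.3,0.5,-0.1,1],[2.66,0.3,1.5,-0.1,1],[2.66,0.3,2.3,-0.1,1],[2.66,0.3,2.6,-0.1,1],[2.66,0.3,2.6,-0.1,1],[2.66,0.3,2.6,-0.1,1]]
  ]
}}

```text
time: 5.98
tool_pos: [0.6623, 0.0383, 0.2927]
ee_rot: [3.137, 0.0, 1.604]
wrist_force: [-0.4, 0.6, -1.4]
width: 0.0157
finger_force: 30.0
```

Run:
```python
from h import *
o=telemetry.get_obs();print(o['tool_pos'],o['ee_rot'],o['width'],o['finger_force'],o['wrist_force'])
s=snap('wrist','w5.png');b=snap('side','s5.png')
A=cv2.resize(s['image'][40:300,100:420],(400,325),interpolation=cv2.INTER_CUBIC)
B=cv2.resize(b['image'][130:270,260:400],(325,325),interpolation=cv2.INTER_CUBIC)
cv2.imwrite('pics/c5.png',np.hstack([A,B])[:,:,::-1])
```

```text
[0.66228753 0.03826296 0.29273831] [3.13733930e+00 1.66308233e-04 1.60365918e+00] 0.01571031047958992 29.999510943889618 [-0.42626527  0.64683387 -1.40141715]
```

View pics/c5.png

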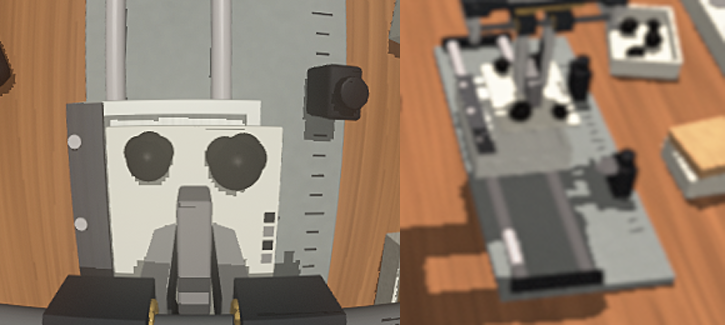

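The plate hovers over the pocket: its +y edge is at crop row 126, just inside the +y wall (outer edge at row 102), and its -x edge (column 107) is just beyond the lip edge. I'll check the gaps numerically.

Run:
```python
from h import *
s=load('w5.png');s['fish']=1
def P(U,V,z): return np.round(onz(s,(U+.5)*.8-.5+100,(V+.5)*.8-.5+40,z)*1000,1)[:2]
pz=.2927-.2043
for n,a in dict(pL=(107,126,pz),pR=(282,126,pz),wo1=(105,103,.058),wo2=(260,101,.058),lipo=(67,104,.067),lipIn=(104,104,.067),lipo2=(77,275,.067),wi=(135,113,.058),pl2=(113,272,pz)).items(): print(n,P(*a))
```

```text
pL [617.7  95.4]
pR [705.3  98.4]
wo1 [609.4 106. ]
wo2 [698.9 109.8]
lipo [589. 106.]
lipIn [611.  105.8]
lipo2 [589.6  -0.8]
wi [627.2 100.3]
pl2 [618.5  14.6]
```

Call:
{"name": "apply_moves", "arguments": {
  "moves": [
    [[-0.01,-0.04,0.25,0,1],[-0.01,-0.04,0.4,0,1],[-0.01,-0.04,0.48,0,1],[-0.01,-0.04,0.48,0,1],[-0.01,-0.04,0.48,0,1]]
  ]
}}

```text
time: 6.7
tool_pos: [0.6594, 0.0383, 0.2681]
ee_rot: [3.141, 0.0, 1.605]
wrist_force: [-4.5, -0.3, 5.2]
width: 0.016
finger_force: 30.0
```

Call:
{"name": "apply_moves", "arguments": {
  "moves": [
    [[0,0,-0.02,0,0.66],[0,0,-0.02,0,0.66],[0,0,-0.02,0,0.66],[0,0,-0.02,0,0.66],[0,0,-0.02,0,0.66]]
  ]
}}

```text
time: 7.32
tool_pos: [0.6597, 0.0383, 0.267]
ee_rot: [-3.142, -0.0, 1.605]
wrist_force: [0.0, 0.1, 0.4]
width: 0.0319
finger_force: 0.0
```

Run:
```python
from h import *
o=telemetry.get_obs();print(o['tool_pos'],o['ee_rot'],o['width'],o['finger_force'],o['wrist_force'])
s=snap('wrist','w6.png');b=snap('side','s6.png')
A=cv2.resize(s['image'][40:300,100:420],(400,325),interpolation=cv2.INTER_CUBIC)
B=cv2.resize(b['image'][130:270,260:400],(325,325),interpolation=cv2.INTER_CUBIC)
cv2.imwrite('pics/c6.png',np.hstack([A,B])[:,:,::-1])
```

```text
[0.65969057 0.03829202 0.2670434 ] [-3.14150464e+00 -5.98193542e-05  1.60450345e+00] 0.03191161341915406 0.0 [0.01136755 0.06349543 0.44423203]
```

View pics/c6.png

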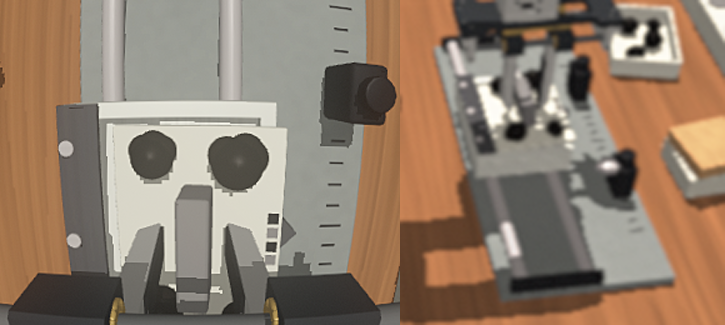

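The -x edge has dropped to the floor (the rib leans towards the lip) while the +x edge rests on the far wall. I'll push the rib towards the lip with the fingers slightly open.

Call:
{"name": "apply_moves", "arguments": {
  "moves": [
    [[0,0,0,0,0.75],[0,0,0,0,0.75],[0,-0.08,0,0,0.75],[0,-0.16,0,0,0.75],[0,-0.24,0,0,0.75],[0,-0.3,0,0,0.75],[0,-0.33,0,0,0.75],[0,-0.35,0,0,0.75],[0,-0.35,0,0,0.75]]
  ]
}}

```text
time: 8.55
tool_pos: [0.6421, 0.0377, 0.2673]
ee_rot: [3.142, -0.0, 1.605]
wrist_force: [0.7, -0.6, -0.6]
width: 0.0236
finger_force: 0.2
```

Run:
```python
from h import *
o=telemetry.get_obs();print(o['tool_pos'],o['ee_rot'],o['width'],o['finger_force'],o['wrist_force'])
s=snap('wrist','w7.png');b=snap('side','s7.png')
A=cv2.resize(s['image'][40:300,100:420],(400,325),interpolation=cv2.INTER_CUBIC)
B=cv2.resize(b['image'][130:270,260:400],(325,325),interpolation=cv2.INTER_CUBIC)
cv2.imwrite('pics/c7.png',np.hstack([A,B])[:,:,::-1])
```

```text
[0.64212919 0.03771594 0.26732387] [ 3.14155930e+00 -4.97304816e-05  1.60450590e+00] 0.02356502730592443 0.15195275656878948 [ 0.74382909 -0.62196139 -0.58821295]
```

View pics/c7.png

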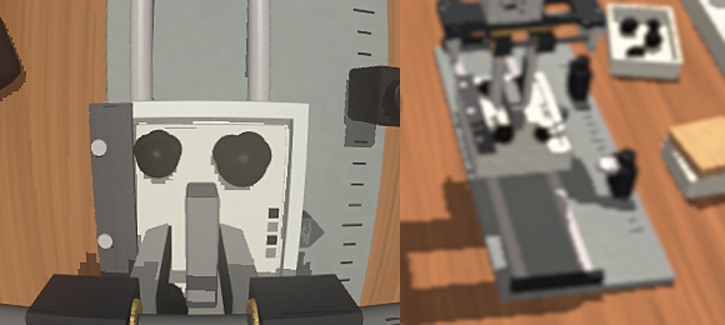

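The plate now lies inside the walls with its edge under the lip. I'll grip the rib centrally and draw the carriage about 90 mm towards -y.

Call:
{"name": "apply_moves", "arguments": {
  "moves": [
    [[0,0.08,0,0,0.75],[0,0.08,0,0,1],[0,0.08,0,0,1],[0,0.08,0,0,1],[0,0.08,0,0,1],[0,0.08,0,0,1]]
  ]
}}

```text
time: 9.4
tool_pos: [0.6461, 0.0378, 0.267]
ee_rot: [-3.141, -0.0, 1.604]
wrist_force: [-0.0, 0.5, -0.8]
width: 0.0157
finger_force: 30.0
```

Call:
{"name": "apply_moves", "arguments": {
  "moves": [
    [[-0.1,0,0,0,1],[-0.3,0,0,0,1],[-0.5,0,0,0,1],[-0.8,0,0,0,1],[-1.1,0,0,0,1],[-1.4,0,0,0,1],[-1.6,0,0,0,1],[-1.75,0,0,0,1],[-1.8,0,0,0,1],[-1.8,0,0,0,1]]
  ]
}}

```text
time: 10.65
tool_pos: [0.6491, -0.0526, 0.267]
ee_rot: [-3.141, 0.001, 1.604]
wrist_force: [-0.4, 0.9, -1.1]
width: 0.0155
finger_force: 30.0
```

Run:
```python
from h import *
o=telemetry.get_obs();print(o['tool_pos'],o['ee_rot'],o['width'],o['finger_force'],o['wrist_force'])
s=snap('wrist','w8.png');b=snap('side','s8.png');t=snap('top','t8.png')
A=cv2.resize(s['image'][40:300,160:480],(400,325),interpolation=cv2.INTER_CUBIC)
B=cv2.resize(b['image'][130:270,260:400],(325,325),interpolation=cv2.INTER_CUBIC)
C=cv2.resize(t['image'][110:180,185:315],(725,390),interpolation=cv2.INTER_CUBIC)[:270]
cv2.imwrite('pics/c8.png',np.vstack([np.hstack([A,B]),C])[:,:,::-1])
```

```text
[ 0.64909934 -0.05259543  0.26701261] [-3.14098386e+00  1.31200504e-03  1.60422429e+00] 0.015513535563795233 29.999679923057556 [-0.4421084   0.94836477 -1.13039961]
```

View pics/c8.png

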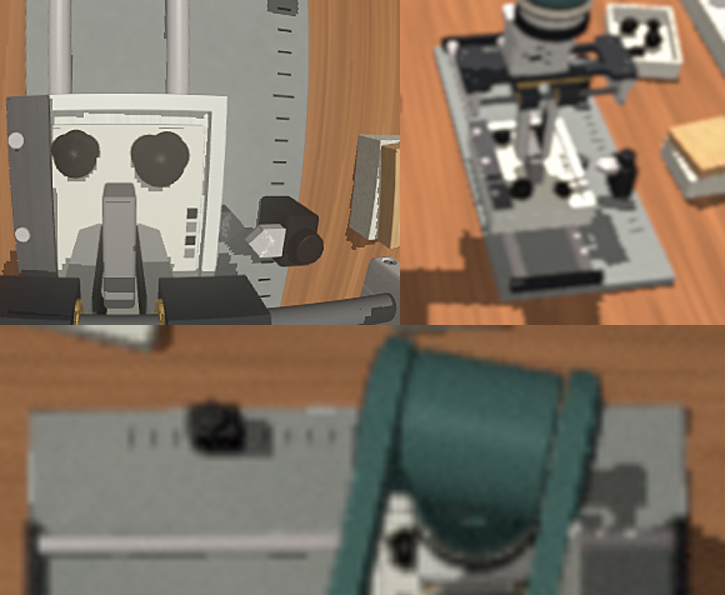

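The composite shows the plate flat in the carriage, with the carriage's +y/+x corner at wrist-panel (227,98). The blade tip is at about (248,238), with the tooth close beside it. I'm at the viewing limit, so from here I measure numerically.

Run:
```python
from h import *
S={k:load(k+'.png') for k in('w3','w4','w7','w8')}
for s in S.values(): s['fish']=1
def tri(obs):
    A=np.zeros((3,3));b=np.zeros(3)
    for k,u,v in obs:
        o,d=ray(S[k],u,v);d/=np.linalg.norm(d);M=np.eye(3)-np.outer(d,d);A+=M;b+=M@o
    return np.linalg.solve(A,b)
w3=lambda U,V:('w3',(U+.5)*.64-.5,(V+.5)*.64-.5)
w4=lambda U,V:('w4',(U+.5)/2.96-.5+130,(V+.5)/2.96-.5)
w8=lambda U,V:('w8',(U+.5)*.8-.5+160,(V+.5)*.8-.5+40)
w7=lambda U,V:('w7',(U+.5)*.8-.5+100,(V+.5)*.8-.5+40)
r=lambda x:np.round(np.array(x)*1000,1)
print('tooth',r(tri([w3(558,57),w4(555,195)])),'ptr',r(tri([w3(567,208),w8(248,238)])))
c=lambda a,z:onz(S[a[0]],a[1],a[2],z)
p7=c(w7(308,103),.058);p8=c(w8(227,98),.058);q8=c(w8(7,98),.067);q7=c(w7(90,104),.067)
print('corner',r(p7),r(p8),'lip',r(q7),r(q8))
for z in(.04,.045,.05,.058): print('ptr z',z,r(c(w3(567,208),z)),r(c(w8(248,238),z)))
# dump small patch around tip in w8 as grey levels
s=S['w8']['image'];g=s.sum(2)//3
u,v=w8(248,238)[1:];u=int(u);v=int(v);print(u,v)
for row in range(v-22,v+14): print(row,' '.join('%3d'%x for x in g[row,u-26:u+22]))
```

```text
tooth [717.7  40.2  49.3] ptr [727.8 -59.7  45. ]
corner [698.6 110.4  58. ] [701.9  22.2  58. ] lip [588.8 106.1  67. ] [591.6  18.6  67. ]
ptr z 0.04 [729.8 -59.9  40. ] [729.7 -61.7  40. ]
ptr z 0.045 [727.9 -59.7  45. ] [727.7 -59.7  45. ]
ptr z 0.05 [726.  -59.4  50. ] [725.7 -57.6  50. ]
ptr z 0.058 [723. -59.  58.] [722.5 -54.4  58. ]
358 230
208 211 211 213 220 171  82  80  84  86  85  81  86 125 152 152 150 148 148 146 146 148 147 147 147 147 147 147 147 147 147 146 147 149 155 125  86  56  56  56  57  57  57  55  55  55  54  53  54
209 211 211 212 220 173  93  91  95  94  94  93  90  99 131 152 151 149 148 147 146 148 148 147 148 148 148 148 147 147 146 147 146 149 156  84  88  57  56  56  57  56  55  54  54  54  53  54  54
210 211 211 213 220 175 107 106 108 108 107 106 107 108 108 133 151 151 148 147 147 147 148 148 149 149 148 147 147 146 147 146 147 148 155  87  87  53  57  57  55  56  55  55  55  54  52  55  52
211 210 212 212 221 170 102 102 107 107 104 108 115 112  98 105 134 150 150 147 148 146 148 149 149 148 149 148 147 146 146 147 146 148 156  87  87  52  55  55 
[... 5607 characters left out ...]
  95  93  93  93  92  92  90  90  90  87  89 146 186 186 183 183 182 180 192 195 200 210 190 183 182 182 183 184
241 215 199 143 151 153 154 154 154 153 153 152 152 148  98  86  90  93  94  93  94  93  93  91  93  91  90  91  91  91  90  85  91 151 191 186 183 180 201 213 213 212 199 191 183 181 181 183 184
242 216 191 141 126 128 126 123 120 119 111 107 155 150 147 155 130  91  91  91  90  90  89  90  90  92  91  90  90  91  90  88  85  90 148 192 184 180 206 230 215 210 180 183 184 181 182 184 184
243 215 180 136  83  89  89  90  90  90  89  87 161 156 154 129  79  85  91  95  99 103 108 101  84  86  85  85  86  87  90  91  90  84  93 151 190 180 192 197 178 181 184 185 184 182 184 185 185
```

Run:
```python
from h import *
a=load('w3.png');b=load('w8.png');a['fish']=b['fish']=1
r=lambda x:np.round(np.array(x)*1000,1)
g=a['image'].sum(2)//3;u,v=362,132
for row in range(v-9,v+12): print(row,' '.join('%3d'%x for x in g[row,u-10:u+24]))
yp=np.array([-.034,.999,0])
for z in (.046,.05,.054):
    t=onz(b,354.5,222,z)
    for q in((358,234.3),(355,231)):
        p=onz(b,*q,z);print(z,'tooth',r(t),'tip',r(p),'dy',r((p-t)@yp), 'w3',r(onz(a,362.5,132.8,z)))
```

```text
123 138 137 136 135 134 136 137 136 136 134 135 134 136 136 141 124  60  42  40  37  35  34  34  34  36  39  37  38  41  43  43  46  49  54
124 138 136 136 134 136 137 137 135 136 135 135 134 136 136 141 127  79  89  83 161 147 139 132 124 113 112  97  79  50  32  26  31  43  52
125 136 137 137 135 135 136 136 136 136 135 136 135 136 136 139 130  98 100 131 185 181 184 177 179 178 184 187 191 192 192 197 197  84  49
126 138 136 136 135 136 136 136 137 136 135 136 136 136 138 134 113 108 135 174 175 194 196 172 176 176 174 175 177 176 175 180 169  80  45
127 138 137 136 135 136 136 137 137 137 135 136 136 138 131 112 107 132 171 177 188 188 177 177 171 172 170 172 175 172 171 177 170  89  44
128 137 138 135 136 136 137 136 137 137 135 137 135 127 112 103 124 166 178 176 170 187 183 214 182 169 169 171 173 172 172 178 170  94  44
129 137 137 137 135 136 135 136 136 136 136 138 127 111 105 125 166 178 174 173 173 169 176 226 220 177 169 171 174 172 172 177 168  76  46
130 137 136 136 136 136 136 136 136 138 138 131 110 105 126 167 179 173 173 173 173 170 178 211 202 179 168 170 174 172 
[... 1660 characters left out ...]
135 138 145 148 151 159 157 104  47  51
143  83  86  86  86  86  86  84  85  85  83  84  84  84  83  86  80  50  40  38  35  36  34  32  29  31  31  28  29  27  27  30  46  49  50
0.046 tooth [723.2 -52.6  46. ] tip [727.6 -62.6  46. ] dy -10.1 w3 [727.3 -59.5  46. ]
0.046 tooth [723.2 -52.6  46. ] tip [724.7 -59.8  46. ] dy -7.3 w3 [727.3 -59.5  46. ]
0.05 tooth [721.6 -51.1  50. ] tip [726.  -60.9  50. ] dy -9.9 w3 [725.8 -59.3  50. ]
0.05 tooth [721.6 -51.1  50. ] tip [723.1 -58.2  50. ] dy -7.2 w3 [725.8 -59.3  50. ]
0.054 tooth [720.1 -49.6  54. ] tip [724.3 -59.2  54. ] dy -9.7 w3 [724.3 -59.1  54. ]
0.054 tooth [720.1 -49.6  54. ] tip [721.6 -56.6  54. ] dy -7.0 w3 [724.3 -59.1  54. ]
```

Call:
{"name": "apply_moves", "arguments": {
  "moves": [
    [[-0.09,0,0,0,1],[-0.18,0,0,0,1],[-0.18,0,0,0,1],[-0.18,0,0,0,1],[-0.18,0,0,0,0.7],[-0.18,0,0,0,0.7],[-0.18,0,0,0,0.7],[-0.18,0,0,0,0.7]]
  ]
}}

```text
time: 11.8
tool_pos: [0.6495, -0.0612, 0.2674]
ee_rot: [3.141, 0.0, 1.604]
wrist_force: [0.3, -0.5, 0.3]
width: 0.0284
finger_force: 0.0
```

Call:
{"name": "apply_moves", "arguments": {
  "moves": [
    [[0,0,-0.3,0,0.7],[0,0,-0.8,0,0.7],[-0.5,0,-1.5,0,0.7],[-1.2,0,-2.2,0,0.7],[-1.2,0,-2.5,0,0.7],[-1.2,0,-2.5,0,0.7],[-1.2,0,-2.5,0,0.7],[-1.2,0,-2.5,0,0.7]]
  ]
}}

```text
time: 12.8
tool_pos: [0.6515, -0.1201, 0.3902]
ee_rot: [-3.138, -0.001, 1.606]
wrist_force: [0.5, -0.2, 0.3]
width: 0.0283
finger_force: 0.0
```

Run:
```python
from h import *
o=telemetry.get_obs();print(o['time'],o['tool_pos'],o['ee_rot'],o['width'],o['wrist_force'])
s=snap('wrist','w9.png');s['fish']=1;snap('top','t9.png');snap('side','s9.png')
p=proj(s,(.7243,-.0592,.054));print('blade',p);u,v=np.round(p).astype(int)
g=s['image'].sum(2)//3
for row in range(v-12,v+13): print(row,' '.join('%3d'%x for x in g[row,u-26:u+12]))
print(u-26)
c=[proj(s,q) for q in [(.5935,-.133,.067),(.706,-.128,.058),(.588,.009,.067),(.7,.0127,.058)]];print(np.round(c))
```

```text
12.8 [ 0.65147072 -0.12013653  0.39019759] [-3.13838684e+00 -1.25929851e-03  1.60571315e+00] 0.02829012778381308 [ 0.50273414 -0.23227364  0.25515051]
blade [326.02173611 130.90802042]
119 197 141 226 225 223 222 222 224 226 203 137 146 149 152 154 155 156 155 154 153 153 152 152 151 151 152 151 151 151 151 152 151 151 152 155 149  78  57
120 190 139 225 226 224 223 223 225 227 183  98 109 110 117 128 142 155 155 153 153 153 151 152 152 151 152 151 151 151 151 151 150 151 151 155 154  72  58
121 193 144 223 226 223 223 223 225 227 165 100 110 111 112 117 124 142 156 156 154 153 152 152 151 152 152 151 152 151 150 150 149 152 151 153 155  70  55
122 195 143 221 227 223 222 222 224 229 169 101 110 116 118 114 112 114 141 155 154 152 152 151 151 150 151 152 151 151 150 151 151 143 140 162 160  82  59
123 170 157 221 225 222 221 222 224 232 171 103 111 115 119 111 109 106 115 142 156 155 152 152 151 149 152 151 150 151 150 151 154 117  97 192 191 177 174
124 169 156 220 225 223 222 222 224 233 145 105 111 113 115 111 109 109 107 114 142 155 156 153 151 150 152 152 150 151 151 154 139 118
[... 2341 characters left out ...]
146 186 178 175 179
140 126 186 228 222 221 220 221 227 199 126  98 103 104  97 159 156 156 157 156  90  97  99 101 101 101 102 102 100 100 100  98  99  96  95 102  97  82  89
141 124 182 228 221 220 220 221 226 201 129  98 102  99  92 156 157 159 134 139  96 101 101 102 102 101 100 101 101 100 100  98  98  98  97  96  89  60  53
142 119 181 228 222 221 220 221 226 203 130  97  99 139 140 155 156 161  90  96  99 101 101 101 104 102 101 101 101 101  99  98  98  99  98  98  93  66  56
143 119 179 229 222 220 220 222 227 205 134  96  95 150 159 156 156 160  89  96 100 102 101 102 102 102 100 101 100 100  98  99  99  99  97  99 100  99  77
300
[[201. 196.]
 [306. 193.]
 [198.  61.]
 [307.  62.]]
```

Run:
```python
from h import *
s=load('w9.png');s['fish']=1
r=lambda x:np.round(np.array(x)*1000,1)
for z in(.046,.05,.054): print(z,'tooth',r(onz(s,322,128.4,z)),'tip',r(onz(s,326.3,130.8,z)))
# plate & wall profile rows/cols
g=s['image'].sum(2)//3
print('row125 u190-312',g[125,190:312]);print('col262 v55-100',g[55:100,262])
print('col245',g[55:100,245]);print('col 295',g[55:100,295])
```

```text
0.046 tooth [721.5 -57.1  46. ] tip [726.5 -59.4  46. ]
0.05 tooth [720.6 -56.9  50. ] tip [725.6 -59.2  50. ]
0.054 tooth [719.7 -56.8  54. ] tip [724.6 -59.1  54. ]
row125 u190-312 [123 122 123 120 116 117 117 121 123 117 116  94  97 155 205 204 206 201
 150  94 101 104 107 108 107 109 108 109 110 110 110 112  84 170 221 219
 217 217 217 218 216 217 217 217 217 217 217 217 217 217 217 217 217 217
 217 218 221 212 155 137 156 158 156 157 156 156 156 156 156 156 157 156
 158 147 133 210 223 219 218 218 218 218 218 218 218 218 218 218 218 218
 218 218 218 218 219 218 218 219 219 219 220 212 178 185 186 186 184 208
 213 221 173 154 218 225 222 221 221 224 235 133 104 112]
col262 v55-100 [157 158 156 152 164 251 241 238 238 238 241 251 159 131 155 144 222 244
 239 237 213 223 222 222 224 226 234 228 176 145 135 135 139 142 151 166
 175 173 171 169 180 235 231 230 228]
col245 [156 155 154 150 155 251 240 238 238 238 240 250 165 125 143 198 242 235
 234 234 214 223 222 228 241 140  61  68  70  74  75  74  69  69  78  85
 112 138 241 238 233 231 231 228 225]
col 295 [154 153 154 153 148 188 237 237 235 235 234 237 249 140 140 155 153 139
 252 241 228 220 222 222 222 222 222 222 221 222 222 222 221 222 221 222
 221 221 221 221 221 222 221 220 220]
```

Run:
```python
from h import *
s=load('w9.png');s['fish']=1;g=s['image'].sum(2)//3
for c in (295,230): print(c,g[165:212,c])
r=lambda x:np.round(np.array(x)*1000,1)
print(r(onz(s,295,72.7,.056)),r(onz(s,295,60,.058)),r(onz(s,295,68,.058)),'x edge',r(onz(s,302.5,125,.056)),r(onz(s,304,125,.058)),r(onz(s,308.5,125,.058)))
```

```text
295 [214 214 214 214 214 214 214 215 214 214 213 213 213 213 213 213 213 213
 212 213 223 166 199 216 212 212 212 214 222 166 102  98  99  95 150 155
 152 151 151 149 151 150 152 151 151 151 151]
230 [ 65  67  66  66  66  67  66  66  67  64  65  64  63  65  63  64  61  54
  86 127 130 126 208 219 215 214 214 217 226 158 101 110 111 104 159 167
 165 165 165 165 166 165 165 165 166 167 167]
[687.6   0.7  56. ] [686.9  14.1  58. ] [687.2   5.4  58. ] x edge [697.9 -54.5  56. ] [699.2 -54.3  58. ] [704. -54.  58.]
```

```bash
python3 -c "
from h import *
print(ticket.close_job())"
```

```text
the job is handed in; nothing more can be done
None
```

The job is handed in with the plate flat in the pocket, one long edge under the lip, and the tooth about 2.5 mm from the blade tip along the rails (limit 5 mm), both from the last wrist image. The arm was clear, only the plate and carriage were handled, and it took about 13 s of the 64 s. The hand-in returned no verdict.

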